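# Roll the air cylinder port-up and snap its dust cap on

## Robot

A 7-joint arm with a two-finger parallel gripper is mounted at the origin on the work surface. World frame = base frame: x ahead of the robot, y to its left, z up, the work surface at z = 0. Lengths are in m, angles in rad, forces in N, time in s.
With the tool pointing down it reaches from about 0.4 to 0.85 m from the base axis. Payload 10.4 kg.
Tool frame: the origin (TCP) lies midway between the tips of the shut fingers; the grasp point (between the pads) lies 19 mm behind it (manip.tcp_to_grasp is the distance from the TCP to the grasp point, in m); x points along the fingers, y is the direction in which the jaws open and shut, and the axes are right-handed (so a half turn about x gives the same grasp; the last joint's range is limited). The gripper opens to 85 mm and grips with 20 to 120 N. Pads are 22 mm wide; open, the fingers measure 114 mm over their backs; the gripper's body (76 mm by 85 mm) begins 54 mm behind the grasp point. The pads swing forward as they close: fully open they stand 13 mm farther back than shut.
Start: joints at [1.243, 0.332, -0.065, 1.46, 0.022, 1.35, -0.088], TCP at [0.188, -0.596, 0.231] pointing down, gripper open.
Joint ranges: [-2.6, 2.6], [-0.5, 2.12], [-1.47, 1.34], [0.16, 2.42], [-1.27, 4.41], [0.06, 2.06], [-2.6, 2.6]. Speed limits (rad/s): [2.22, 2.22, 2.79, 2.79, 3.14, 3.14, 3.14].

## Interface

Orientations are given as a unit quaternion [x, y, z, w].
In Python, from workcell import monitor, viewer, manip gives the robot as it stands. The module is installed in compiled form; this text tells all that it offers.
- The arm moves only by the tool send_rows, never from a script. Its arguments are lists of equal length, an entry for each row: "grip": the closure in counts, from 0 (fully open) to 255 (shut); "offset": the shift along the tool's x, y, z in mm, a list of three; "twist": the turn about the tool's x in degrees. In form: {"grip": [grip, ...], "offset": [[tx, ty, tz], ...], "twist": [twist, ...]}. A call has exactly 5 rows; each row is the pose to reach, as a shift and turn from the pose commanded when the call began, along the tool's axes at that moment; what a row does not reach only later rows make up. A row lasts 1/12 s, in which the tool goes at most 41.7 mm and 7.16 degrees, less where a joint would pass 70% of its speed; a pose out of reach is approached as far as the arm can. A call with a gripper value outside its range is refused whole. The fingers move at their own pace and stop on an object; "newtons" is the grip in N (left out, the last holds). Time passes only in rows, so rows that repeat a pose let the fingers close, or fill a call up. It gives the time, the measured TCP pose, the force and the opening at its end, in the units of the state.
- monitor.get_obs(): the state, without advancing time (a new reading comes with each control period).
- viewer.camera(name): name is "side" or "top" or "wrist"; returns (picture, depth): 400x640x3 uint8, blue, green, red; 400x640 float32, m along the optical axis (not along the pixel's ray), 0 where there is no reading.
- viewer.camera_model(name): a dict with "camera_matrix" (3x3 intrinsics, pixels), "R" (3x3) and "t" (3): a world point X has camera coordinates R X + t; the wrist camera has in their place "mount" (4x4, takes a point from camera to tool coordinates, whose origin is the TCP and whose axes are the tool frame's). Camera axes: x right, y down, z forward; pixel columns grow to the right and rows downward; lengths in m; the calibration is good to about 2 mm. A picture is of the moment at which its call begins: read the wrist's pose just before it. camera_model takes no time and is no camera call.
- manip.hand_in(): hands the job in, once; it reports no verdict.
Trained networks look in the newest picture that a camera, given by its name, has taken for a name from the list of things; names that differ only in an ending like _2 or _b are one class to them, and where a whole thing is asked for, a point or a joint stands for the part that bears it (a point fixed in the world has none). Each returns a list of dicts, best first, with "score" (0 to 1); they miss things now and then, are a little off and sometimes report something else, mostly with a low value. They report only what shows in the picture. A call takes as long as a camera call.
- viewer.recognise(target, camera): "box" ([left, top, width, height] in pixels, round what is visible of it).
- viewer.regions_of(target, camera): "region" (400x640 bool, what is visible of it) and "box" ([left, top, width, height] in pixels, round what is visible of it).
- viewer.spot_point(target, camera): "position" ([column, row] in pixels: a listed point, or the origin of a listed thing).
The state is a dict: "clock": time; "joint_pos": joint angles; "joint_velocities": joint speeds; "tau": joint torques, N m; "position": TCP position; "ee_rot": TCP orientation; "ft_force": force on the tool from outside, world axes, zero at the start; "torque": the same for the moment, N m; "grip_width": opening from 0.0 (shut) to 1.0 (fully open).
Only numpy, scipy, OpenCV 4.12 (cv2) and the standard library are available. Lean on these libraries where they do the work, as an engineer would, in place of code of your own. Each camera call takes 0.05 s, during which the arm holds its last target.

## Task

A small round air cylinder lies on the bench mat with its brass air port turned away sideways and down: roll it over along the mat, without lifting it, until the port points straight up. Then push the red dust cap, open end first, onto the port until it clicks, keep pressing after the click until the cap sits fully home against the port's flange, and finish while still holding it pressed firmly down there: do not let go. Leave the spanner, grease jar, mug and tape reel where they are.

Things in the scene. Friction and masses are not known exactly. Their poses are not given: they have to be found in the camera images.
- air_cylinder: Loose round air cylinder, 0.6 to 0.95 kg, on a 4 mm rubber mat (mat top at height 4 mm). Origin on its axis at mid-length, 25 mm above the mat; own x along the axis to the piston rod, own z out through the air port (starts about 22 degrees below level). Rolls on 50 mm end covers (rear x -75 to -35, front 45 to 75 mm). Smooth metal, grippy mat: pushed, it rolls 25 mm per rad and stays where left.
- tube_mid (a point): Point on the air cylinder's axis at x = 5 mm, in the middle of its smooth steel tube (47 mm in diameter, bare from x = -30 to 40 mm): the place to push, slowly (struck briskly, the cylinder coasts some mm). In front of the front cover are a 28 mm nose (to x = 91 mm) and a thin rod with a nut (to x = 127 mm).
- port_flange: The air port's round brass flange, 28 mm across, on the rear cover at x = -52 mm of the cylinder. Origin at the centre of its outer face (the cap's seat), 30 mm from the cylinder's axis; axes parallel to the cylinder's, z outwards.
- plug_tip (a point): Tip of the brass plug that stands on the flange, 18 mm above the flange face. Neck 9 mm in diameter and 6 mm tall, then a head that widens to 16 mm (8.5 to 10 mm above the flange face) and tapers to the 3 mm wide tip.
- dust_cap: Loose red cap, 50 g, 34 mm tall, standing on the mat on its open end. Origin at the centre of the open rim, z up to the closed top. Knurled grip 28 mm in diameter, 20 to 34 mm above the rim; below it a skirt 26 mm in diameter, bore 19 mm wide, 20 mm deep.
- cap_top (a point): Centre of the cap's flat closed top. Inside the rim six sprung tongues (10 mm between them) ride over the plug's head: they bite with the rim about 11 mm above the flange, the push climbs to about 9 N, drops suddenly at the click with the rim 5 to 6 mm above the flange, and rises hard again when the rim meets the flange.
- spanner: Steel spanner, 170 mm long, lying on the mat beyond the work; leave alone. Origin on its underside.
- grease_jar: Closed jar 60 mm in diameter, 65 mm tall; leave alone. Origin at the centre of its base.
- mug: White mug 76 mm in diameter, 90 mm tall, with a handle; leave alone. Origin at the centre of its base.
- tape_reel: White reel 60 mm in diameter, 19 mm tall, lying flat; leave alone. Origin at the centre of its base.

How it is judged:
By the outcome, as a careful person would: the job done as asked, in the order asked, and still so for the second after the job is handed in, while the arm keeps its last pose, push and grip.
It also fails if it takes over 58 s, if anything falls off the work surface, if the arm or the gripper's body presses on something with over 40 N, if the wrist force passes 120 N, or if a joint passes its speed limit or range.

## Working session

There is one attempt and no reset: what is moved stays moved. The work goes in short steps, Python scripts to look and compute and a tool call to move; the robot and the scene stay as the last step left them, time stands still between calls to the robot, and variables do not carry over. Pictures are saved under pics/ and viewed, and the job is handed in when it is done.

Besides the shell and the picture viewer there is one more tool, called after "Request:" in YAML: its name, and indented under it one key for each argument. send_rows: Moves the arm, as the interface text tells. Its arguments: {"type":"object","properties":{"grip":{"type":"array","items":{"type":"number"}},"offset":{"type":"array","items":{"type":"array","items":{"type":"number"}}},"twist":{"type":"array","items":{"type":"number"}},"newtons":{"type":"number"}},"required":["grip","offset","twist"]}

```bash
mkdir -p pics; cat > h.py <<'E'
import numpy as np, cv2
from workcell import monitor, viewer, manip
from scipy.spatial.transform import Rotation as Ro
def pose(o=None):
    o=o or monitor.get_obs(); T=np.eye(4); T[:3,:3]=Ro.from_quat(o['ee_rot']).as_matrix(); T[:3,3]=o['position']; return T
def cam(n):
    T=pose(); p,d=viewer.camera(n); return p,d,ext(n,T)
def ext(n,T=None):
    m=viewer.camera_model(n); K=np.array(m['camera_matrix'])
    if 'mount' in m:
        W=T@np.array(m['mount'])
    else:
        W=np.eye(4); R=np.array(m['R']); W[:3,:3]=R.T; W[:3,3]=-R.T@np.array(m['t'])
    return K,W
def unproj(u,v,z,KW):
    K,W=KW; u=np.asarray(u,float);v=np.asarray(v,float);z=np.asarray(z,float)
    P=np.stack([(u-K[0,2])/K[0,0]*z,(v-K[1,2])/K[1,1]*z,z],-1)
    return P@W[:3,:3].T+W[:3,3]
def ray_plane(u,v,h,KW):
    K,W=KW; d=W[:3,:3]@np.array([(u-K[0,2])/K[0,0],(v-K[1,2])/K[1,1],1.]); s=(h-W[2,3])/d[2]; return W[:3,3]+s*d
def proj(X,KW):
    K,W=KW; c=(np.asarray(X)-W[:3,3])@W[:3,:3]; p=c@K.T; return p[...,:2]/p[...,2:]
E
python3 - <<'E'
from h import *
o=monitor.get_obs()
for k,v in o.items(): print(k,np.round(v,3))
print(pose(o).round(3), manip.tcp_to_grasp)
for n in ['top','side','wrist']:
    p,d,KW=cam(n); cv2.imwrite(f'pics/{n}0.png',p); np.savez(f'{n}0.npz',p=p,d=d,K=KW[0],W=KW[1]); print(n,KW[0].round(1).tolist(),KW[1].round(3).tolist())
    for t in ['air_cylinder','dust_cap']:
        for r in viewer.spot_point(t,n)[:2]: print(t,r)
    for t in ['tube_mid','plug_tip','port_flange','cap_top']:
        for r in viewer.spot_point(t,n)[:1]: print(t,r)
E
```

```text
clock 0.0
joint_pos [ 1.243  0.333 -0.065  1.461  0.022  1.35  -0.089]
joint_velocities [ 0.001 -0.001  0.001 -0.003 -0.     0.001 -0.   ]
tau [-1.0000e-03 -6.2546e+01  4.9000e-02 -3.9160e+01  1.6000e-02  1.0000e-02
  0.0000e+00]
position [ 0.187 -0.596  0.23 ]
ee_rot [-0.699 -0.108  0.699 -0.107]
ft_force [0.225 0.597 0.294]
torque [ 0.017 -0.027  0.03 ]
grip_width 0.999
[[-0.     0.3   -0.954  0.187]
 [ 0.001 -0.954 -0.3   -0.596]
 [-1.    -0.001  0.     0.23 ]
 [ 0.     0.     0.     1.   ]] 0.0187
top [[405.0, 0.0, 319.6], [0.0, 405.0, 204.0], [0.0, 0.0, 1.0]] [[-0.01, -0.992, 0.129, 0.476], [-1.0, 0.007, -0.021, 0.01], [0.02, -0.129, -0.991, 1.135], [0.0, 0.0, 0.0, 1.0]]
air_cylinder {'position': [243.9, 230.8], 'score': 0.64}
dust_cap {'position': [362.2, 235.0], 'score': 0.57}
tube_mid {'position': [249.5, 228.8], 'score': 0.66}
plug_tip {'position': [228.5, 237.8], 'score': 0.62}
port_flange {'position': [225.5, 235.1], 'score': 0.42}
cap_top {'position': [363.8, 238.7], 'score': 0.66}
side [[395.1, 0.0, 320.8], [0.0, 395.1, 198.4], [0.0, 0.0, 1.0]] [[0.992, -0.049, 0.113, 0.498], [-0.122, -0.507, 0.853, -0.98], [0.016, -0.861, -0.509, 0.633], [0.0, 0.0, 0.0, 1.0]]
air_cylinder {'position': [293.2, 174.7], 'score': 0.79}
dust_cap {'position': [290.3, 240.3], 'score': 0.73}
dust_cap {'position': [291.4, 173.8], 'score': 0.34}
tube_mid {'position': [292.4, 177.8], 'score': 0.57}
plug_tip {'position': [284.0, 176.8], 'score': 0.98}
cap_top {'position': [289.2, 227.2], 'score': 0.64}
wrist [[338.7, 0.0, 323.2], [0.0, 338.7, 199.6], [0.0, 0.0, 1.0]] [[0.3, -0.908, -0.292, 0.263], [-0.954, -0.285, -0.092, -0.573], [0.0, 0.306, -0.952, 0.374], [0.0, 0.0, 0.0, 1.0]]
```

```bash
python3 - <<'E'
import numpy as np,cv2
a=np.load('top0.npz')['p'];c=cv2.resize(a[150:300,170:430],None,fx=3,fy=3,interpolation=cv2.INTER_CUBIC);cv2.imwrite('pics/topc.png',c)
a=np.load('side0.npz')['p'];c=cv2.resize(a[120:270,200:400],None,fx=4,fy=4,interpolation=cv2.INTER_CUBIC);cv2.imwrite('pics/sidec.png',c)
E
```

```text
(no output)
```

View pics/top0.png

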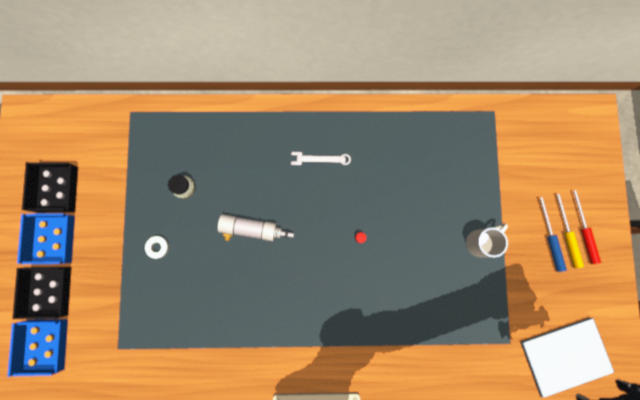

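View pics/side0.png

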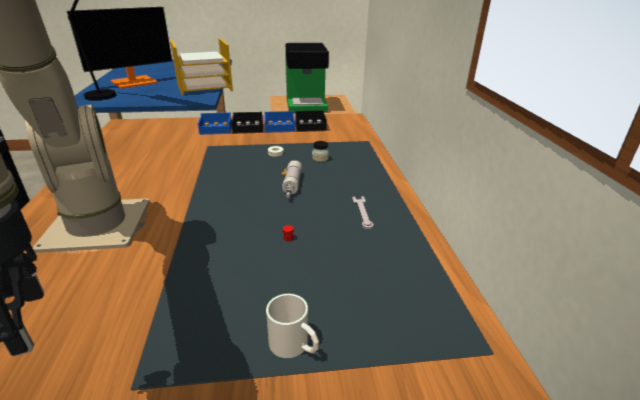

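View pics/topc.png

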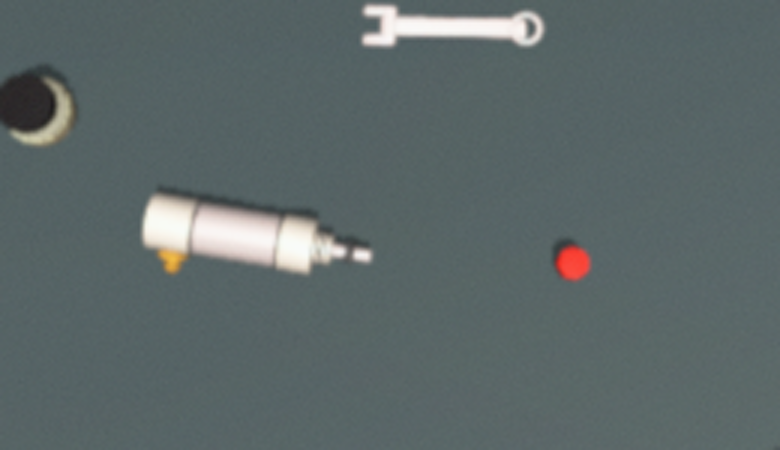

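View pics/sidec.png

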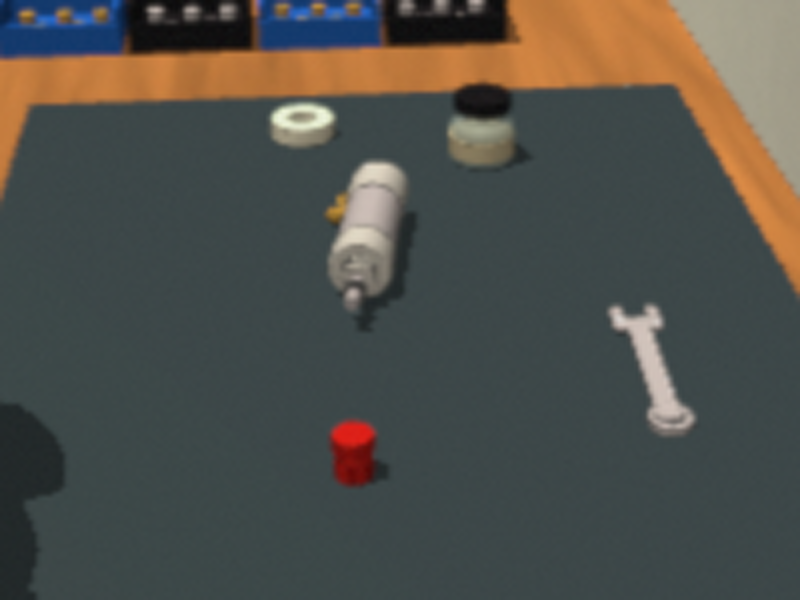

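The top view shows the cylinder at about (250,228) with its port towards the robot (228,237), and the cap at (361,238). The side view agrees. Next I'll get rough positions.

```bash
python3 - <<'E'
from h import *
z=np.load('top0.npz'); KW=(z['K'],z['W']); d=z['d']
s=np.load('side0.npz'); KS=(s['K'],s['W'])
print('axis rear',ray_plane(218,226,.029,KW),'nut',ray_plane(293,235,.029,KW),'tube',ray_plane(249.5,228.8,.029,KW),'cap',ray_plane(361.5,237.5,.038,KW),'plug',ray_plane(227.5,239,.018,KW))
print('side cap',ray_plane(289,227,.038,KS),'tube',ray_plane(292.4,177.8,.029,KS))
for n,(u,v) in dict(jar=(181,186),reel=(156,247),mug=(487,242),span=(320,159)).items(): print(n,unproj(u,v,d[v,u],KW).round(3))
E
```

```text
axis rear [0.56161926 0.26409829 0.029     ] nut [0.53531621 0.06021623 0.029     ] tube [0.55324738 0.17854068 0.029     ] cap [ 0.52639697 -0.1255366   0.038     ] plug [0.52658443 0.2399351  0.018     ]
side cap [ 0.52904423 -0.12039548  0.038     ] tube [0.55567698 0.17460128 0.029     ]
jar [0.666 0.355 0.067]
reel [0.507 0.44  0.002]
mug [ 0.512 -0.481  0.008]
span [ 0.75  -0.016  0.014]
```

Request:
send_rows:
  grip: [0,0,0,0,0]
  offset:
    - [0,-30,-27]
    - [0,-60,-54]
    - [0,-90,-81]
    - [0,-120,-108]
    - [0,-150,-135]
  twist: [-7,-14,-21,-28,-35]

```text
clock: 1.47
position: [0.2718, -0.4108, 0.2314]
ee_rot: [-0.633, -0.314, 0.633, -0.315]
ft_force: [1.2, -0.7, 0.0]
grip_width: 1.001
```

```bash
cat >> h.py <<'E'
def goto(x,y,z,az=None):
    "print offset/twist from current measured pose"
    T=pose(); R=T[:3,:3]; o=R.T@(np.array([x,y,z])-T[:3,3])*1000
    a=np.degrees(np.arctan2(R[1,1],R[0,1])); tw=None
    if az is not None: tw=-((az-a+90)%180-90)
    print('pos',T[:3,3].round(4),'az',a.round(2),'tilt',(R[:,0]).round(4),'offset',o.round(1),'twist',tw)
E
python3 -c "
from h import *
goto(.553,.178,.22,-7.4);print(monitor.get_obs()['joint_pos'].round(3))"
```

```text
pos [ 0.2718 -0.4108  0.2314] az -37.2 tilt [-1.e-04 -6.e-04 -1.e+00] offset [  11. -132. -639.] twist -29.80151224754782
[ 1.133  0.053 -0.247  1.79   0.014  1.299  0.233]
```

Request:
send_rows:
  grip: [0,0,0,0,0]
  offset:
    - [0,-8,-40]
    - [0,-16,-80]
    - [0,-24,-120]
    - [0,-32,-160]
    - [0,-40,-200]
  twist: [-6,-12,-18,-24,-30]

```text
clock: 1.88
position: [0.3619, -0.2278, 0.2316]
ee_rot: [-0.53, -0.467, 0.531, -0.468]
ft_force: [0.9, -0.7, 0.6]
grip_width: 0.998
```

```bash

python3 -c "
from h import *
goto(.553,.178,.22,-7.4);print(monitor.get_obs()['joint_pos'].round(3))"
```

```text
pos [ 0.3619 -0.2278  0.2316] az -7.25 tilt [ 4.e-04 -1.e-03 -1.e+00] offset [  11.3  138.4 -426.7] twist 0.1501718645188248
[ 0.941 -0.09  -0.454  1.923 -0.04   1.299  0.373]
```

Request:
send_rows:
  grip: [0,0,0,0,0]
  offset:
    - [2,13,-40]
    - [4,26,-80]
    - [6,39,-120]
    - [8,52,-160]
    - [10,65,-200]
  twist: [0,0,0,0,0]

```text
clock: 2.3
position: [0.4517, -0.0399, 0.2218]
ee_rot: [0.532, 0.465, -0.532, 0.466]
ft_force: [1.1, -0.9, -0.8]
grip_width: 1.003
```

Request:
send_rows:
  grip: [0,0,0,0,0]
  offset:
    - [0,13,-40]
    - [0,26,-80]
    - [0,39,-120]
    - [0,52,-160]
    - [0,65,-200]
  twist: [0,0,0,0,0]

```text
clock: 2.72
position: [0.5419, 0.1476, 0.2216]
ee_rot: [0.532, 0.465, -0.532, 0.466]
ft_force: [0.7, -1.4, 1.1]
grip_width: 1.0
```

```bash

python3 - <<'E'
from h import *
goto(.553,.178,.22,-7.4)
p,d,KW=cam('wrist'); cv2.imwrite('pics/w1.png',p); np.savez('w1.npz',p=p,d=d,K=KW[0],W=KW[1])
for t in ['tube_mid','plug_tip','port_flange']:
  for r in viewer.spot_point(t,'wrist')[:1]: print(t,r, ray_plane(*r['position'],.029,KW))
E
```

```text
pos [0.5419 0.1476 0.2216] az -7.62 tilt [ 8.e-04 -2.e-04 -1.e+00] offset [  1.6   7.  -31.6] twist -0.2153850736589078
tube_mid {'position': [331.7, 140.0], 'score': 0.65} [0.55508686 0.17793952 0.029     ]
plug_tip {'position': [290.5, 77.3], 'score': 0.93} [0.52431222 0.24064558 0.029     ]
port_flange {'position': [307.2, 75.4], 'score': 0.5} [0.53997272 0.24022759 0.029     ]
```

View pics/w1.png

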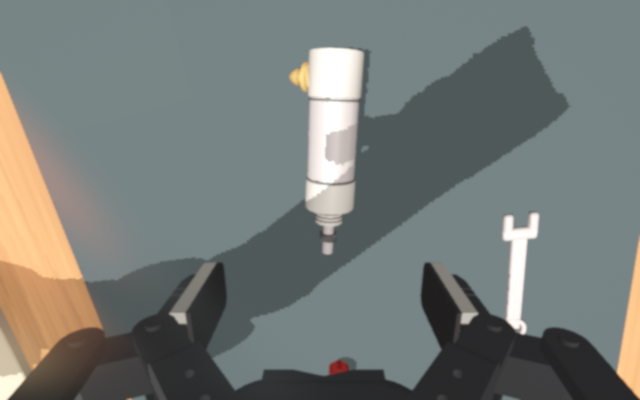

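```bash
cat >> h.py <<'E'
from scipy.optimize import least_squares
def fitcyl(p,d,KW,c0=(.555,.178),a0=None,az0=None,verb=True):
    "fit axis: returns midpoint of cyl origin and axis direction"
    v,u=np.nonzero(d>0); P=unproj(u,v,d[v,u],KW); col=p[v,u].astype(int)
    az=np.radians(-97.6 if az0 is None else az0); a=np.array([np.cos(az),np.sin(az)]); n=np.array([-a[1],a[0]])
    q=P[:,:2]-c0; s=q@a; t=q@n
    grey=(col.max(1)-col.min(1)<50)
    m=(np.abs(t)<.035)&(s>-.07)&(s<.07)&(P[:,2]>.025)&(P[:,2]<.07)&grey
    Q=P[m]
    def f(x):
        aa=np.array([np.cos(x[1]),np.sin(x[1])]); nn=np.array([-aa[1],aa[0]]); qq=Q[:,:2]-c0
        tt=qq@nn-x[0]; ss=qq@aa-x[3]
        r=np.where((ss>-.033)&(ss<.043),.0235,.025)
        return np.hypot(tt,Q[:,2]-x[2])-r
    r=least_squares(f,[0,az,.029,0.],loss='soft_l1',f_scale=.001,x_scale=[.01,.02,.01,.01])
    # extent along the axis: ends of the covers
    x=r.x; aa=np.array([np.cos(x[1]),np.sin(x[1])]); nn=np.array([-aa[1],aa[0]]); qq=P[:,:2]-c0
    ss=qq@aa; tt=qq@nn-x[0]
    mm=(np.abs(tt)<.012)&(np.abs(P[:,2]-.052)<.006)&grey
    e=np.sort(ss[mm]); lo,hi=e[0],e[-1]
    if verb: print('n',m.sum(),'t',x[0],'az',np.degrees(x[1]),'z',x[2],'rms',np.sqrt((r.fun**2).mean()),'ends',lo,hi,'len',hi-lo)
    o=np.array(c0)+nn*x[0]+aa*((lo+hi)/2)
    return o,aa,nn,x[2]
def port(p,d,KW,o,aa,nn,zc):
    v,u=np.nonzero(d>0); c=p[v,u].astype(int); P=unproj(u,v,d[v,u],KW)
    q=P[:,:2]-o; s=q@aa; t=q@nn; h=P[:,2]-zc; r=np.hypot(t,h)
    m=(c[:,2]-c[:,0]>45)&(np.abs(s+.052)<.02)&(r<.055)&(r>.027)
    Q=np.c_[s,t,h][m]; 
    for lo,hi in ((.028,.034),(.034,.052),(.040,.052)):
        k=(r[m]>lo)&(r[m]<hi)
        if k.sum()>3: print('r',lo,hi,'n',k.sum(),'s',Q[k,0].mean().round(4),'t',Q[k,1].mean().round(4),'h',Q[k,2].mean().round(4),'elev',np.degrees(np.arctan2(Q[k,2].mean(),Q[k,1].mean())).round(1))
    return Q
E
python3 - <<'E'
from h import *
z=np.load('w1.npz'); KW=(z['K'],z['W'])
f=fitcyl(z['p'],z['d'],KW); print(f)
Q=port(z['p'],z['d'],KW,*f)
o,aa,nn,zc=f
print('tube_mid',o+aa*.005)
goto(*(o+aa*.005),.22,np.degrees(np.arctan2(aa[1],aa[0]))+90)
E
```

```text
n 7407 t 0.000611932004796646 az -99.79977705759978 z 0.028867850922581886 rms 0.0007148650287166416 ends -0.08073295376213607 0.06914551016427097 len 0.14987846392640702
(array([0.55658913, 0.18360503]), array([-0.17020566, -0.98540856]), array([ 0.98540856, -0.17020566]), np.float64(0.028867850922581886))
r 0.028 0.034 n 133 s -0.0521 t -0.0301 h -0.0004 elev -179.3
r 0.034 0.052 n 156 s -0.052 t -0.0377 h -0.0134 elev -160.4
r 0.04 0.052 n 68 s -0.052 t -0.0399 h -0.0159 elev -158.3
tube_mid [0.5557381  0.17867799]
pos [0.5408 0.1475 0.2209] az -7.38 tilt [-1.1e-03  9.0e-04 -1.0e+00] offset [  0.9  10.8 -32.8] twist 2.423378871341953
```

Request:
send_rows:
  grip: [50,50,50,50,50]
  offset:
    - [0,5,-16]
    - [0,11,-33]
    - [30,11,-33]
    - [65,11,-33]
    - [100,11,-33]
  twist: [1,2.4,2.4,2.4,2.4]

```text
clock: 3.33
position: [0.557, 0.1755, 0.1211]
ee_rot: [0.542, 0.453, -0.541, 0.455]
ft_force: [1.8, -1.0, -0.4]
grip_width: 0.805
```

```bash
python3 -c "
from h import *
goto(.5557,.1787,.012,-9.8);print(monitor.get_obs()['grip_width'])"
```

```text
pos [0.557  0.1755 0.1211] az -10.07 tilt [ 0.0026 -0.001  -1.    ] offset [109.1  -2.1  -3. ] twist -0.2678382073823826
0.804523703738804
```

Request:
send_rows:
  grip: [50,50,50,50,50]
  offset:
    - [30,-1,-1]
    - [60,-2,-3]
    - [85,-2,-3]
    - [105,-2,-3]
    - [111,-2,-3]
  twist: [0,0,0,0,0]

```text
clock: 3.75
position: [0.5534, 0.1776, 0.0076]
ee_rot: [-0.54, -0.454, 0.544, -0.454]
ft_force: [-0.6, -0.6, -0.2]
grip_width: 0.805
```

```bash
python3 - <<'E'
from h import *
goto(.5557,.1787,.012,-9.8);print(monitor.get_obs()['grip_width'],monitor.get_obs()['ft_force'])
p,d,KW=cam('wrist'); cv2.imwrite('pics/w2.png',p)
E
```

```text
pos [0.5534 0.1776 0.0076] az -10.07 tilt [-0.0036 -0.0025 -1.    ] offset [-4.4  2.1 -1.5] twist -0.27307608380871784
0.8051378870519383 [-0.57086774 -0.56452677 -0.23551219]
```

View pics/w2.png

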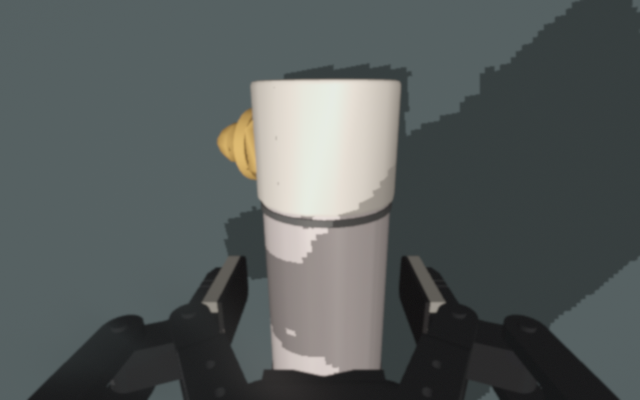

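The fingers straddle the tube with about 10 mm of gap on each side. I'll start a slow push along tool +y.

Request:
send_rows:
  grip: [50,50,50,50,50]
  offset:
    - [0,4,0]
    - [-2,8,0]
    - [-2,11,0]
    - [-2,14,0]
    - [-2,17,0]
  twist: [0,0,0,0,0]

```text
clock: 4.22
position: [0.5725, 0.1777, 0.0134]
ee_rot: [0.542, 0.454, -0.541, 0.455]
ft_force: [0.4, 0.8, 0.6]
grip_width: 0.8
```

Request:
send_rows:
  grip: [50,50,50,50,50]
  offset:
    - [0,3,0]
    - [0,6,0]
    - [0,9,0]
    - [0,12,0]
    - [0,15,0]
  twist: [0,0,0,0,0]

```text
clock: 4.63
position: [0.5866, 0.1751, 0.0123]
ee_rot: [-0.541, -0.455, 0.541, -0.455]
ft_force: [0.0, 0.2, 0.5]
grip_width: 0.801
```

```bash
python3 - <<'E'
from h import *
goto(.5557,.1787,.012,-9.8);print(monitor.get_obs()['ft_force'])
p,d,KW=cam('wrist'); cv2.imwrite('pics/w3.png',p)
f=fitcyl(p,d,KW,c0=(.575,.178),az0=-99.8); print(f)
Q=port(p,d,KW,*f)
E
```

```text
pos [0.5866 0.1751 0.0123] az -9.93 tilt [-1.e-04 -1.e-04 -1.e+00] offset [  0.3 -31.    1.8] twist -0.13070902057121714
[0.04665273 0.18431652 0.50908537]
n 33101 t 0.0009684247816447574 az -100.0376279291283 z 0.028969551813058582 rms 0.004700478113365295 ends -0.07715282665269227 0.02905238979299319 len 0.10620521644568545
(array([0.58014543, 0.2015133 ]), array([-0.17429489, -0.9846935 ]), array([ 0.9846935 , -0.17429489]), np.float64(0.028969551813058582))
r 0.028 0.034 n 886 s -0.0369 t -0.023 h 0.0191 elev 140.4
r 0.034 0.052 n 659 s -0.0343 t -0.0353 h 0.0202 elev 150.2
r 0.04 0.052 n 391 s -0.0343 t -0.0373 h 0.021 elev 150.6
```

View pics/w3.png

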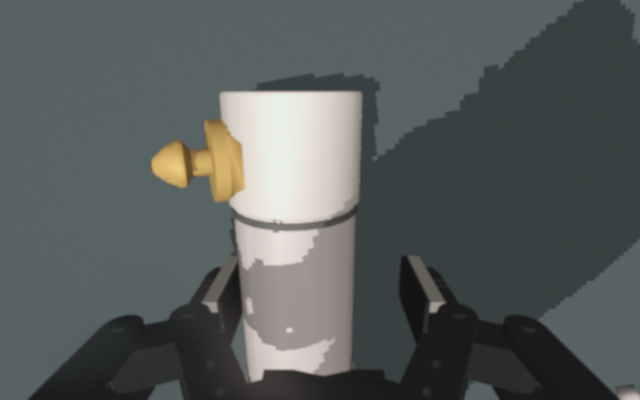

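Request:
send_rows:
  grip: [50,50,50,50,50]
  offset:
    - [0,4,0]
    - [0,8,0]
    - [0,12,0]
    - [0,16,0]
    - [0,19,0]
  twist: [0,0,0,0,0]

```text
clock: 5.1
position: [0.6057, 0.1716, 0.0124]
ee_rot: [0.542, 0.455, -0.541, 0.455]
ft_force: [0.1, -0.3, 0.5]
grip_width: 0.81
```

Request:
send_rows:
  grip: [50,50,50,50,50]
  offset:
    - [0,1,0]
    - [0,2,0]
    - [0,3,0]
    - [0,3,0]
    - [0,3,0]
  twist: [0,0,0,0,0]

```text
clock: 5.52
position: [0.608, 0.1714, 0.0124]
ee_rot: [0.541, 0.455, -0.541, 0.455]
ft_force: [-0.0, 0.4, 0.3]
grip_width: 0.802
```

```bash
python3 - <<'E'
from h import *
goto(.5557,.1787,.012,-9.8);print(monitor.get_obs()['ft_force'])
p,d,KW=cam('wrist'); cv2.imwrite('pics/w4.png',p)
f=fitcyl(p,d,KW,c0=(.598,.172),az0=-99.8); print(f)
Q=port(p,d,KW,*f)
r=viewer.spot_point('plug_tip','wrist')[0]; print(r,ray_plane(*r['position'],.076,KW))
E
```

```text
pos [0.608  0.1714 0.0124] az -9.93 tilt [ 1.e-04 -1.e-04 -1.e+00] offset [  0.4 -52.7   1.8] twist -0.13111680094554856
[-0.0333084  0.3902325  0.3186532]
n 26187 t 0.0006963113118636448 az -100.04276242934905 z 0.029075987937153425 rms 0.0050561401595132045 ends -0.07911095193579097 0.026894745873546056 len 0.10600569780933702
(array([0.60323846, 0.19758665]), array([-0.17438314, -0.98467788]), array([ 0.98467788, -0.17438314]), np.float64(0.029075987937153425))
r 0.028 0.034 n 2597 s -0.038 t -0.0042 h 0.0296 elev 98.2
r 0.034 0.052 n 1277 s -0.0347 t -0.0075 h 0.0426 elev 100.0
r 0.04 0.052 n 1194 s -0.0346 t -0.0077 h 0.0429 elev 100.2
{'position': [242.6, 190.0], 'score': 0.91} [0.59856457 0.22894887 0.076     ]
```

View pics/w4.png

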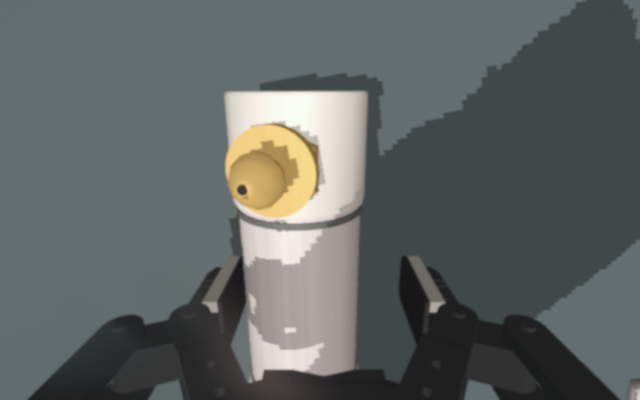

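Request:
send_rows:
  grip: [50,50,50,50,50]
  offset:
    - [0,1,0]
    - [0,2,0]
    - [0,3,0]
    - [0,4,0]
    - [0,4,0]
  twist: [0,0,0,0,0]

```text
clock: 6.03
position: [0.6122, 0.1705, 0.0124]
ee_rot: [0.542, 0.455, -0.541, 0.455]
ft_force: [0.4, -0.1, 1.2]
grip_width: 0.805
```

```bash
cat >> h.py <<'E'
def fit2(p,d,KW,c0,az0=-100.0):
    "fit on rear cover + rear tube only, excluding dark/brass"
    v,u=np.nonzero(d>0); P=unproj(u,v,d[v,u],KW); col=p[v,u].astype(int)
    az=np.radians(az0); a=np.array([np.cos(az),np.sin(az)]); n=np.array([-a[1],a[0]])
    q=P[:,:2]-c0; s=q@a; t=q@n
    m=(np.abs(t)<.027)&(s>-.08)&(s<-.01)&(P[:,2]>.03)&(P[:,2]<.056)&(col.max(1)-col.min(1)<45)&(col.min(1)>90)
    Q=P[m]; S=s[m]
    def f(x):
        aa=np.array([np.cos(x[1]),np.sin(x[1])]); nn=np.array([-aa[1],aa[0]]); qq=Q[:,:2]-c0
        tt=qq@nn-x[0]; ss=qq@aa
        r=np.where(ss>x[3],.0235,.025)
        return np.hypot(tt,Q[:,2]-x[2])-r
    best=None
    for e in np.arange(-.045,-.02,.001):
        r=least_squares(lambda x:f([*x,e]),[0,az,.029],loss='soft_l1',f_scale=.0005,x_scale=[.01,.02,.01])
        if best is None or r.cost<best[0].cost: best=(r,e)
    r,e=best; x=r.x; aa=np.array([np.cos(x[1]),np.sin(x[1])]); nn=np.array([-aa[1],aa[0]])
    ss=(P[:,:2]-c0)@aa; tt=(P[:,:2]-c0)@nn-x[0]
    k=(np.abs(tt)<.02)&(P[:,2]>.04)&(P[:,2]<.056)&(col.max(1)-col.min(1)<45); lo=ss[k].min()
    print('fit2 n',m.sum(),'rms',np.sqrt(np.mean(r.fun**2)),'t',x[0],'az',np.degrees(x[1]),'z',x[2],'step',e,'rear',lo)
    o=np.array(c0)+nn*x[0]+aa*(lo+.075)
    return o,aa,nn,x[2]
E
python3 - <<'E'
from h import *
goto(.5557,.1787,.012,-9.8);print(monitor.get_obs()['ft_force'])
p,d,KW=cam('wrist'); cv2.imwrite('pics/w5.png',p);np.savez('w5.npz',p=p,d=d,K=KW[0],W=KW[1])
f=fit2(p,d,KW,c0=(.604,.175)); print(f)
Q=port(p,d,KW,*f)
r=viewer.spot_point('plug_tip','wrist')[0]; print(r,ray_plane(*r['position'],.076,KW))
r=viewer.spot_point('port_flange','wrist')[0]; print(r,ray_plane(*r['position'],.059,KW))
E
```

```text
pos [0.6122 0.1705 0.0124] az -9.95 tilt [ 2.e-04 -1.e-04 -1.e+00] offset [  0.4 -57.1   1.7] twist -0.15030212078741556
[ 0.379427   -0.09109777  1.24358935]
fit2 n 17210 rms 0.0005419843616774302 t -0.001040152445961594 az -99.76519233172425 z 0.028900211142155796 step -0.03599999999999999 rear -0.07533987712575815
(array([0.60303257, 0.17551137]), array([-0.16961082, -0.98551112]), array([ 0.98551112, -0.16961082]), np.float64(0.028900211142155796))
r 0.028 0.034 n 4347 s -0.0544 t -0.0009 h 0.0301 elev 91.7
r 0.034 0.052 n 2649 s -0.0535 t -0.0029 h 0.0442 elev 93.8
r 0.04 0.052 n 2566 s -0.0534 t -0.003 h 0.0443 elev 93.9
{'position': [259.2, 190.5], 'score': 0.69} [0.60677549 0.22727488 0.076     ]Traceback (most recent call last):
  File "<stdin>", line 7, in <module>
IndexError: list index out of range
```

View pics/w5.png

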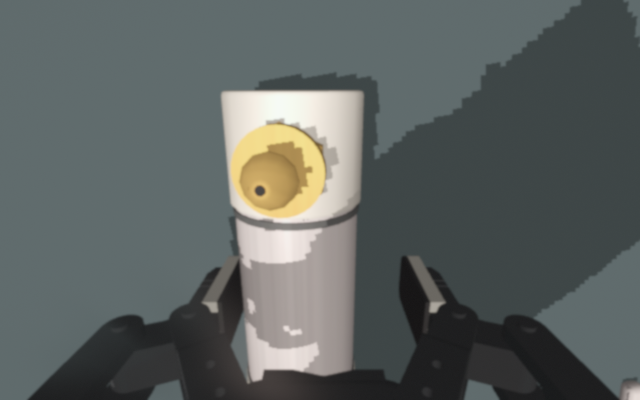

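Request:
send_rows:
  grip: [50,50,50,50,50]
  offset:
    - [0,0.6,0]
    - [0,1.2,0]
    - [0,1.7,0]
    - [0,1.7,0]
    - [0,1.7,0]
  twist: [0,0,0,0,0]

```text
clock: 6.6
position: [0.6137, 0.1704, 0.0124]
ee_rot: [0.541, 0.455, -0.541, 0.455]
ft_force: [-0.3, 0.6, 0.6]
grip_width: 0.803
```

```bash

python3 - <<'E'
from h import *
goto(.5557,.1787,.012,-9.8);print(monitor.get_obs()['ft_force'])
p,d,KW=cam('wrist'); cv2.imwrite('pics/w6.png',p);np.savez('w6.npz',p=p,d=d,K=KW[0],W=KW[1])
f=fit2(p,d,KW,c0=(.604,.175)); print(f)
Q=port(p,d,KW,*f)
r=viewer.spot_point('plug_tip','wrist')[:1]; print(r,ray_plane(*r[0]['position'],.077,KW))
E
```

```text
pos [0.6137 0.1704 0.0124] az -9.94 tilt [ 1.e-04 -1.e-04 -1.e+00] offset [  0.4 -58.5   1.8] twist -0.1372356777839201
[-0.30271978  0.61704669  0.55342754]
fit2 n 17182 rms 0.0005404761223307319 t 0.00012582495427252132 az -99.7220657101867 z 0.028892377473572425 step -0.03599999999999999 rear -0.07536253140612226
(array([0.60418524, 0.17533608]), array([-0.16886898, -0.98563851]), array([ 0.98563851, -0.16886898]), np.float64(0.028892377473572425))
r 0.028 0.034 n 4368 s -0.0544 t -0.0001 h 0.0302 elev 90.1
r 0.034 0.052 n 2664 s -0.0535 t -0.0012 h 0.0442 elev 91.6
r 0.04 0.052 n 2577 s -0.0534 t -0.0013 h 0.0444 elev 91.7
[{'position': [267.7, 189.7], 'score': 0.58}] [0.61052353 0.22721502 0.077     ]
```

```bash
cat >> h.py <<'E'
def fitplug(p,d,KW,o,aa,nn,zc):
    v,u=np.nonzero(d>0); c=p[v,u].astype(int); P=unproj(u,v,d[v,u],KW)
    q=P[:,:2]-o; s=q@aa; t=q@nn; h=P[:,2]-zc; r=np.hypot(t,h)
    m=(np.abs(s+.052)<.02)&(r<.05)&(r>.0405)&(h>0)
    s,t,h=s[m],t[m],h[m]
    def f(x):
        e=x[0]; ax=np.array([np.cos(e),np.sin(e)]); 
        L=t*ax[0]+h*ax[1]-.030; w=np.hypot(s-x[1],-t*ax[1]+h*ax[0])
        R=np.where(L<.010,.008,.008-(L-.010)*(.0065/.008))
        return (w-R)*.776
    r=least_squares(f,[np.pi/2,-.052],loss='soft_l1',f_scale=.0005)
    print('plug fit n',m.sum(),'elev',np.degrees(r.x[0]),'s',r.x[1],'rms',np.sqrt((r.fun**2).mean()))
    return r.x
E
python3 - <<'E'
from h import *
for n,c in (('w1',(.555,.178)),('w5',(.604,.175)),('w6',(.604,.175))):
    z=np.load(n+'.npz'); KW=(z['K'],z['W'])
    if n!='w1':
        f=fit2(z['p'],z['d'],KW,c0=c); fitplug(z['p'],z['d'],KW,*f)
E
```

```text
fit2 n 17210 rms 0.0005419843616774302 t -0.001040152445961594 az -99.76519233172425 z 0.028900211142155796 step -0.03599999999999999 rear -0.07533987712575815
plug fit n 2557 elev 95.12977229666356 s -0.0523233597735864 rms 0.0006967501458943868
fit2 n 17182 rms 0.0005404761223307319 t 0.00012582495427252132 az -99.7220657101867 z 0.028892377473572425 step -0.03599999999999999 rear -0.07536253140612226
plug fit n 2579 elev 92.6481787365749 s -0.05233508238022784 rms 0.0006963163615789344
```

Request:
send_rows:
  grip: [50,50,50,50,50]
  offset:
    - [0,0.5,0]
    - [0,1.0,0]
    - [0,1.0,0]
    - [0,1.0,0]
    - [0,1.0,0]
  twist: [0,0,0,0,0]

```text
clock: 7.12
position: [0.6146, 0.1702, 0.0124]
ee_rot: [0.541, 0.455, -0.541, 0.455]
ft_force: [0.6, 0.4, -0.7]
grip_width: 0.809
```

```bash

python3 - <<'E'
from h import *
goto(.5557,.1787,.012,-9.8);print(monitor.get_obs()['ft_force'])
p,d,KW=cam('wrist'); cv2.imwrite('pics/w7.png',p);np.savez('w7.npz',p=p,d=d,K=KW[0],W=KW[1])
f=fit2(p,d,KW,c0=(.604,.175)); print(f)
fitplug(p,d,KW,*f)
E
```

```text
pos [0.6146 0.1702 0.0124] az -9.94 tilt [ 1.e-04 -1.e-04 -1.e+00] offset [  0.4 -59.5   1.8] twist -0.13913232200440007
[ 0.56079749  0.3767618  -0.72495656]
fit2 n 17215 rms 0.0005352703888695972 t 0.0011126207459952588 az -99.75379999228142 z 0.028922082306973487 step -0.03599999999999999 rear -0.07532946404511057
(array([0.60515235, 0.17513621]), array([-0.16941487, -0.98554483]), array([ 0.98554483, -0.16941487]), np.float64(0.028922082306973487))
plug fit n 2610 elev 90.50459123964573 s -0.052345711067824596 rms 0.0007021312637928165
```

Request:
send_rows:
  grip: [50,50,50,50,50]
  offset:
    - [0,-5,0]
    - [0,-10,0]
    - [-20,-10,0]
    - [-50,-10,0]
    - [-90,-10,0]
  twist: [0,0,0,0,0]

```text
clock: 7.58
position: [0.6025, 0.1715, 0.101]
ee_rot: [-0.54, -0.456, 0.543, -0.454]
ft_force: [1.5, 0.2, 0.5]
grip_width: 0.8
```

```bash

python3 - <<'E'
from h import *
p,d,KW=cam('wrist'); cv2.imwrite('pics/w8.png',p);np.savez('w8.npz',p=p,d=d,K=KW[0],W=KW[1])
f=fit2(p,d,KW,c0=(.605,.175)); print(f)
fitplug(p,d,KW,*f)
goto(.5264,-.123,.18,-9.8)
E
```

```text
fit2 n 6568 rms 0.0005440295035534277 t 0.00024935338659715106 az -99.81719134905384 z 0.02893514992338383 step -0.03599999999999999 rear -0.07497899865444231
(array([0.60524212, 0.17493679]), array([-0.17050516, -0.98535678]), array([ 0.98535678, -0.17050516]), np.float64(0.02893514992338383))
plug fit n 719 elev 90.78520854974252 s -0.05242710025474692 rms 0.0007560402629619477
pos [0.6066 0.1737 0.1111] az -9.9 tilt [ 0.0069  0.0022 -1.    ] offset [-70.1 -27.6 305.9] twist -0.0976407237599517
```

View pics/w8.png

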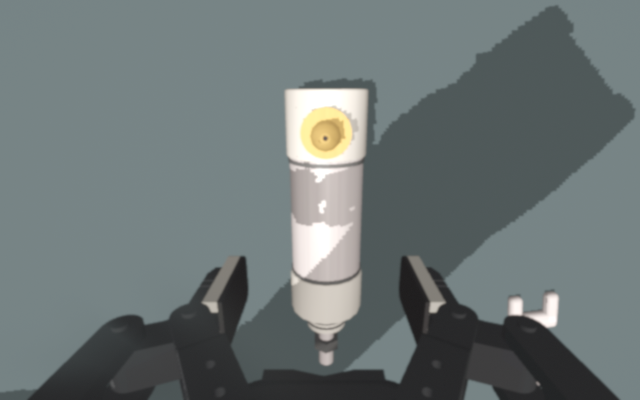

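The port points up within about 1°, with the tip dot near (325,137), centred on the flange. Next is the cap.

Request:
send_rows:
  grip: [0,0,0,0,0]
  offset:
    - [-25,0,0]
    - [-50,-5,25]
    - [-70,-9,62]
    - [-70,-13,102]
    - [-70,-17,142]
  twist: [0,0,0,0,0]

```text
clock: 8.05
position: [0.5631, 0.0344, 0.1736]
ee_rot: [0.542, 0.454, -0.54, 0.456]
ft_force: [0.7, -1.3, 0.1]
grip_width: 0.999
```

Request:
send_rows:
  grip: [0,0,0,0,0]
  offset:
    - [0,-2,30]
    - [0,-4,60]
    - [0,-6,90]
    - [0,-8,115]
    - [0,-9,130]
  twist: [0,0,0,0,0]

```text
clock: 8.47
position: [0.5309, -0.0947, 0.1722]
ee_rot: [-0.542, -0.454, 0.543, -0.454]
ft_force: [-0.4, 0.0, -0.8]
grip_width: 0.998
```

```bash

python3 - <<'E'
from h import *
p,d,KW=cam('wrist'); cv2.imwrite('pics/w9.png',p);np.savez('w9.npz',p=p,d=d,K=KW[0],W=KW[1])
r=viewer.spot_point('cap_top','wrist')[:1]; print(r)
v,u=np.nonzero(d>0); c=p[v,u].astype(int); P=unproj(u,v,d[v,u],KW)
m=(c[:,2]>90)&(c[:,1]<80)&(c[:,0]<80)&(np.abs(P[:,2]-.038)<.003)
Q=P[m]; print(m.sum(),Q.mean(0),Q.min(0),Q.max(0), cv2.minEnclosingCircle((Q[:,:2]*1000).astype(np.float32)))
x,y=Q[:,:2].mean(0)
goto(x,y,.014,-9.8)
E
```

```text
[{'position': [321.7, 223.7], 'score': 0.9}]
30 [ 0.53178542 -0.11375517  0.03620164] [ 0.51816501 -0.12127002  0.03500227] [ 0.54011489 -0.11030234  0.03764386] ((529.0009765625, -117.37591552734375), 11.514534950256348)
pos [ 0.5311 -0.0948  0.1721] az -10.21 tilt [-5.0e-04 -1.7e-03 -1.0e+00] offset [158.2   4.   18.3] twist -0.4108357715622475
```

View pics/w9.png

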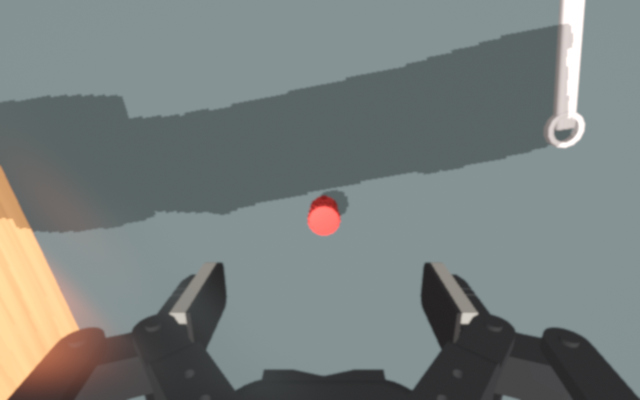

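```bash

python3 - <<'E'
from h import *
z=np.load('w9.npz'); p,d,KW=z['p'],z['d'],(z['K'],z['W'])
c=p.astype(int); m=(c[:,:,2]-c[:,:,1]>80)&(d>0)
v,u=np.nonzero(m); P=unproj(u,v,d[v,u],KW)
k=(P[:,1]>-.2)&(P[:,2]>.034)&(P[:,2]<.045)&(c[v,u,2]>190); k&=abs(u-323)<40
Q=P[k]; print(k.sum(),Q.mean(0),np.ptp(Q,0),cv2.minEnclosingCircle((Q[:,:2]*1000).astype(np.float32)), p[220,323])
x,y=np.array(cv2.minEnclosingCircle((Q[:,:2]*1000).astype(np.float32))[0])/1000
print(ray_plane(323,220,.038,KW))
goto(x,y,.017,-9.8)
E
```

```text
742 [ 0.52661578 -0.12412514  0.03787353] [0.02813843 0.02820314 0.00549795] ((526.1776733398438, -124.75444030761719), 14.42810344696045) [120 130 255]
[ 0.52600094 -0.12432637  0.038     ]
pos [ 0.5311 -0.0948  0.1721] az -10.21 tilt [-5.0e-04 -1.7e-03 -1.0e+00] offset [155.2   0.5  30.1] twist -0.4108357715622475
```

Request:
send_rows:
  grip: [0,0,0,0,0]
  offset:
    - [20,0,15]
    - [50,0.5,30]
    - [85,0.5,30]
    - [110,0.5,30]
    - [115,0.5,30]
  twist: [-0.4,-0.4,-0.4,-0.4,-0.4]

```text
clock: 8.98
position: [0.5248, -0.1196, 0.0534]
ee_rot: [-0.539, -0.459, 0.541, -0.455]
ft_force: [-0.5, -0.1, 0.1]
grip_width: 0.995
```

```bash

python3 - <<'E'
from h import *
goto(.5263,-.1245,.012,-9.8)
p,d,KW=cam('wrist'); cv2.imwrite('pics/w10.png',p)
E
```

```text
pos [ 0.5248 -0.1196  0.0534] az -9.47 tilt [-0.0056  0.0021 -1.    ] offset [41.3  2.5  4.6] twist 0.32778671819956173
```

View pics/w10.png

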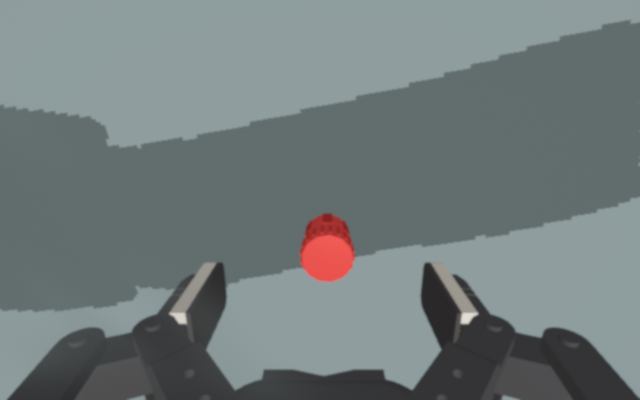

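Request:
send_rows:
  grip: [0,0,0,0,0]
  offset:
    - [15,0,0]
    - [30,0,0]
    - [40,0,0]
    - [44,0,0]
    - [44,0,0]
  twist: [0,0,0,0,0]

```text
clock: 9.45
position: [0.5277, -0.1207, 0.0137]
ee_rot: [0.54, 0.457, -0.54, 0.457]
ft_force: [-0.1, -0.3, -0.0]
grip_width: 0.998
```

```bash

python3 - <<'E'
from h import *
goto(.5263,-.1245,.012,-9.8)
p,d,KW=cam('wrist'); cv2.imwrite('pics/w11.png',p)
goto(.5263,-.1245,.012,-9.8)
E
```

```text
pos [ 0.5277 -0.1207  0.0137] az -9.5 tilt [-0.e+00  2.e-04 -1.e+00] offset [ 1.7 -0.7  4. ] twist 0.2963386053116466
pos [ 0.528  -0.1208  0.0142] az -9.51 tilt [ 7.e-04 -1.e-04 -1.e+00] offset [ 2.2 -1.1  3.9] twist 0.2882131474025016
```

View pics/w11.png

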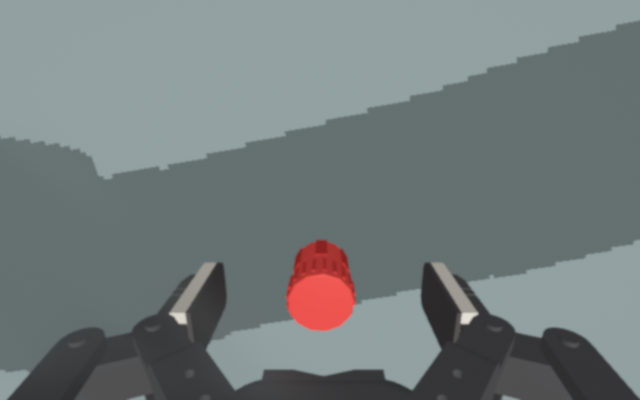

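Request:
send_rows:
  grip: [0,0,0,80,150]
  offset:
    - [1,-0.5,2]
    - [2,-1,4]
    - [2,-1,4]
    - [2,-1,4]
    - [2,-1,4]
  twist: [0,0,0,0,0]
  newtons: 60

```text
clock: 9.92
position: [0.526, -0.125, 0.0117]
ee_rot: [0.54, 0.457, -0.54, 0.457]
ft_force: [0.0, -0.4, -0.6]
grip_width: 0.742
```

Request:
send_rows:
  grip: [180,210,255,255,255]
  offset:
    - [0,0,0]
    - [0,0,0]
    - [0,0,0]
    - [0,0,0]
    - [0,0,0]
  twist: [0,0,0,0,0]

```text
clock: 10.33
position: [0.526, -0.1249, 0.0117]
ee_rot: [-0.54, -0.457, 0.54, -0.457]
ft_force: [-2.1, 0.3, 5.4]
grip_width: 0.306
```

```bash

python3 - <<'E'
from h import *
goto(.5263,-.1245,.012,-9.8)
p,d,KW=cam('wrist'); cv2.imwrite('pics/w12.png',p)
o=monitor.get_obs(); print(o['grip_width'],o['ft_force'])
E
```

```text
pos [ 0.526  -0.1249  0.0117] az -9.53 tilt [ 1.e-04 -2.e-04 -1.e+00] offset [-0.3  0.2 -0.5] twist 0.265846922572905
0.30283783125535363 [-1.96024507  0.48413156  6.36972429]
```

View pics/w12.png

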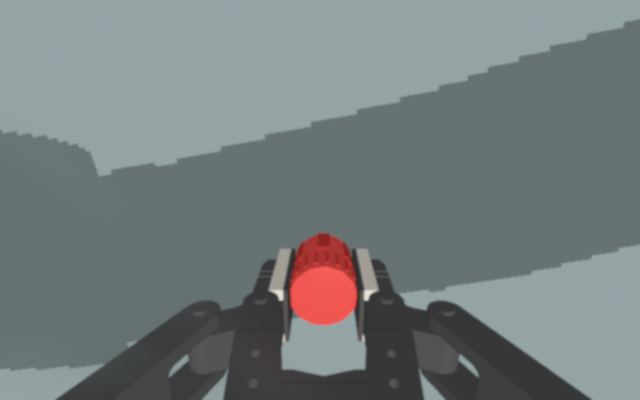

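Request:
send_rows:
  grip: [255,255,255,255,255]
  offset:
    - [-10,0,0]
    - [-35,0,0]
    - [-70,0,0]
    - [-100,0,0]
    - [-110,0,0]
  twist: [0,0,0,0,0]

```text
clock: 10.8
position: [0.5279, -0.1249, 0.1263]
ee_rot: [0.541, 0.455, -0.539, 0.459]
ft_force: [1.7, -0.0, 0.5]
grip_width: 0.309
```

```bash

python3 - <<'E'
from h import *
p,d,KW=cam('wrist'); cv2.imwrite('pics/w13.png',p);np.savez('w13.npz',p=p,d=d,K=KW[0],W=KW[1])
T=pose(); print(T[:3,3])
o=monitor.get_obs(); print(o['grip_width'],o['ft_force'])
c=p.astype(int); m=(c[:,:,2]-c[:,:,1]>80)&(d>0)&(c[:,:,2]>190); m[:,:250]=0;m[:,400:]=0
v,u=np.nonzero(m); P=unproj(u,v,d[v,u],KW); Q=(P-T[:3,3])@T[:3,:3]
print(m.sum(),'tool frame mean',Q.mean(0),np.median(Q,0),Q.min(0),Q.max(0))
A=np.c_[Q[:,1:],np.ones(len(Q))]; r=np.linalg.lstsq(A,Q[:,0],rcond=None)[0]; print('plane',r)
p,d,KW=cam('side');cv2.imwrite('pics/s13.png',cv2.resize(p[100:300,180:440],None,fx=3,fy=3,interpolation=cv2.INTER_CUBIC))
E
```

```text
[ 0.52814828 -0.12510468  0.1262699 ]
0.3026315059177232 [ 0.64919916 -0.10480848  1.06707145]
3081 tool frame mean [-0.02614416  0.00016407 -0.00077136] [-0.02628926  0.00011267 -0.00100193] [-0.02814473 -0.02479962 -0.01409596] [0.12247664 0.01303195 0.12203967]
plane [-0.05341263  0.28739784 -0.02591371]
```

View pics/w13.png

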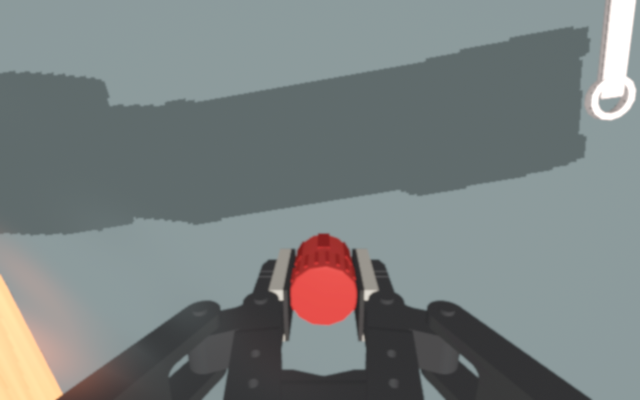

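View pics/s13.png

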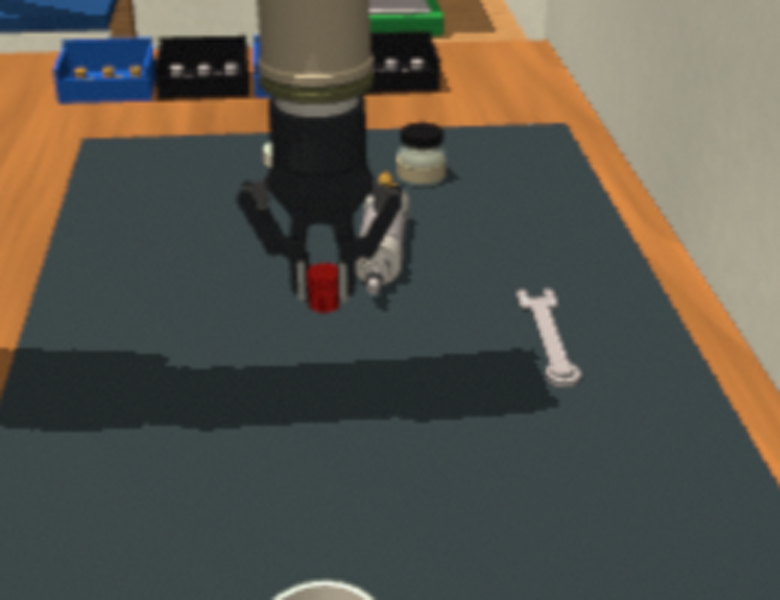

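Request:
send_rows:
  grip: [255,255,255,255,255]
  offset:
    - [0,3,-36]
    - [0,6,-76]
    - [0,9,-116]
    - [0,12,-156]
    - [0,15,-196]
  twist: [0,0,0,0,0]

```text
clock: 11.32
position: [0.5725, 0.0673, 0.1199]
ee_rot: [-0.539, -0.457, 0.541, -0.456]
ft_force: [0.9, -0.3, 1.0]
grip_width: 0.306
```

Request:
send_rows:
  grip: [255,255,255,255,255]
  offset:
    - [0,3,-40]
    - [0,6,-80]
    - [0,8,-105]
    - [0,9,-115]
    - [0,9,-115]
  twist: [0,0,0,0,0]

```text
clock: 11.73
position: [0.5999, 0.181, 0.1198]
ee_rot: [-0.538, -0.459, 0.539, -0.457]
ft_force: [0.4, 0.3, -1.0]
grip_width: 0.307
```

```bash

python3 - <<'E'
from h import *
p,d,KW=cam('wrist'); cv2.imwrite('pics/w14.png',p);np.savez('w14.npz',p=p,d=d,K=KW[0],W=KW[1])
goto(.6142,.2266,.098,-9.8)
f=fit2(p,d,KW,c0=(.605,.175)); print(f)
fitplug(p,d,KW,*f)
T=pose()
c=p.astype(int); m=(c[:,:,2]-c[:,:,1]>80)&(d>0)&(d<.2)&(c[:,:,2]>190); m[:,:250]=0;m[:,400:]=0
v,u=np.nonzero(m); P=unproj(u,v,d[v,u],KW); Q=(P-T[:3,3])@T[:3,:3]; Q=Q[np.abs(Q[:,0]+.0263)<.002]
A=np.c_[Q[:,1:],np.ones(len(Q))]; print('plane',np.linalg.lstsq(A,Q[:,0],rcond=None)[0],cv2.minEnclosingCircle((Q[:,1:]*1000).astype(np.float32)))
r=viewer.spot_point('plug_tip','wrist')[:1]; print(r)
if r: print(ray_plane(*r[0]['position'],.077,KW))
E
```

```text
pos [0.6003 0.1783 0.1199] az -9.42 tilt [-2.1e-03 -3.0e-04 -1.0e+00] offset [ 21.9   5.9 -49.9] twist 0.37560323050273325
fit2 n 5436 rms 0.0011236410292123195 t 0.0002952044203673895 az -99.77648445504889 z 0.028875244872243012 step -0.03599999999999999 rear -0.0752898546965268
(array([0.60534014, 0.17523552]), array([-0.16980505, -0.98547767]), array([ 0.98547767, -0.16980505]), np.float64(0.028875244872243012))
plug fit n 560 elev 90.84197420363323 s -0.052115661382578546 rms 0.0007594277813621945
plane [ 0.00104705  0.00239    -0.02614338] ((-0.1979324370622635, -2.503998279571533), 13.684897422790527)
[{'position': [332.5, 150.0], 'score': 0.97}]
[0.6128981  0.22653818 0.077     ]
```

View pics/w14.png

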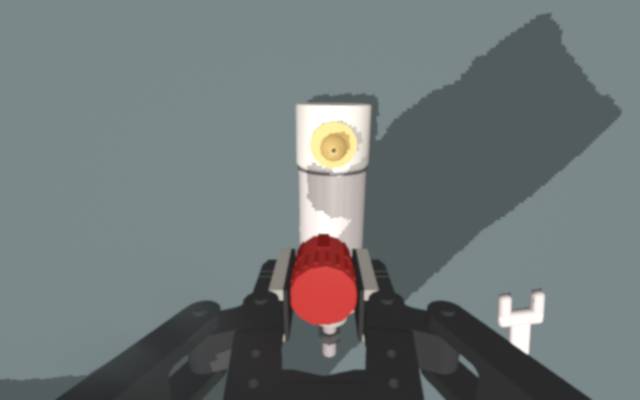

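```bash

python3 - <<'E'
from h import *
goto(.6136,.2266,.10,-9.8)
z=np.load('w14.npz'); p,d,KW=z['p'],z['d'],(z['K'],z['W'])
W=KW[1]; M=np.array(viewer.camera_model('wrist')['mount']); T=W@np.linalg.inv(M)
c=p.astype(int); m=(c[:,:,2]-c[:,:,1]>80)&(d>0)&(d<.2); m[:,:250]=0;m[:,400:]=0
v,u=np.nonzero(m); P=unproj(u,v,d[v,u],KW); Q=(P-T[:3,3])@T[:3,:3]
k=np.abs(Q[:,0]+.0263)<.0012; R=Q[k]; print(k.sum(),R.mean(0),R.min(0),R.max(0))
# skirt/grip sides: circle fit of side points at x between -.02 and +.006
for lo,hi,r in ((-.024,-.014,.014),(-.010,.006,.013)):
    k=(Q[:,0]>lo)&(Q[:,0]<hi)&(abs(Q[:,1])<.02)&(Q[:,2]<0); S=Q[k]
    f=least_squares(lambda x:np.hypot(S[:,1]-x[0],S[:,2]-x[1])-r,[0,0],loss='soft_l1',f_scale=.0005); print(lo,hi,k.sum(),f.x,np.sqrt((f.fun**2).mean()))
E
```

```text
pos [0.6007 0.1766 0.1201] az -9.55 tilt [-0.0017 -0.0012 -1.    ] offset [ 20.1   4.5 -51.5] twist 0.2478631922282375
3015 [-0.02624972  0.000473   -0.00081259] [-0.02747937 -0.01255361 -0.01391248] [-0.02510122  0.01362621  0.01344867]
-0.024 -0.014 715 [0.00051507 0.00012955] 0.0004329282085753192
-0.01 0.006 651 [0.00044676 0.00018119] 0.000373654623100625
```

Request:
send_rows:
  grip: [255,255,255,255,255]
  offset:
    - [0,2,-25]
    - [0,4,-45]
    - [0,4,-51.5]
    - [0,4,-51.5]
    - [0,4,-51.5]
  twist: [0,0.3,0.3,0.3,0.3]

```text
clock: 12.25
position: [0.6137, 0.2259, 0.121]
ee_rot: [-0.541, -0.455, 0.542, -0.455]
ft_force: [0.1, 0.5, -0.9]
grip_width: 0.302
```

Request:
send_rows:
  grip: [255,255,255,255,255]
  offset:
    - [0,0,0]
    - [0,0,0]
    - [0,0,0]
    - [0,0,0]
    - [0,0,0]
  twist: [0,0,0,0,0]

```text
clock: 12.67
position: [0.6136, 0.2275, 0.1215]
ee_rot: [-0.541, -0.455, 0.541, -0.455]
ft_force: [0.4, -0.2, -0.2]
grip_width: 0.306
```

```bash

python3 - <<'E'
from h import *
goto(.6131,.2267,.096,-9.8); print(monitor.get_obs()['ft_force'])
p,d,KW=cam('wrist'); cv2.imwrite('pics/w15.png',p)
p,d,KW=cam('side');cv2.imwrite('pics/s15.png',cv2.resize(p[90:240,230:400],None,fx=4,fy=4,interpolation=cv2.INTER_CUBIC))
E
```

```text
pos [0.6136 0.2275 0.1215] az -9.86 tilt [ 1.e-04 -3.e-04 -1.e+00] offset [25.5 -0.4  0.8] twist -0.0634771968762351
[ 0.4077945  -0.17758019 -0.23854855]
```

View pics/w15.png

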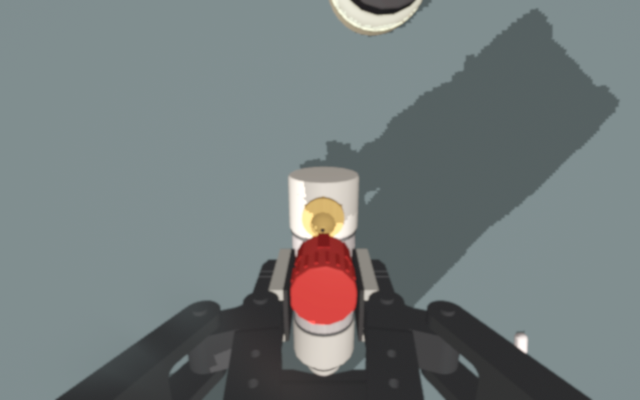

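View pics/s15.png

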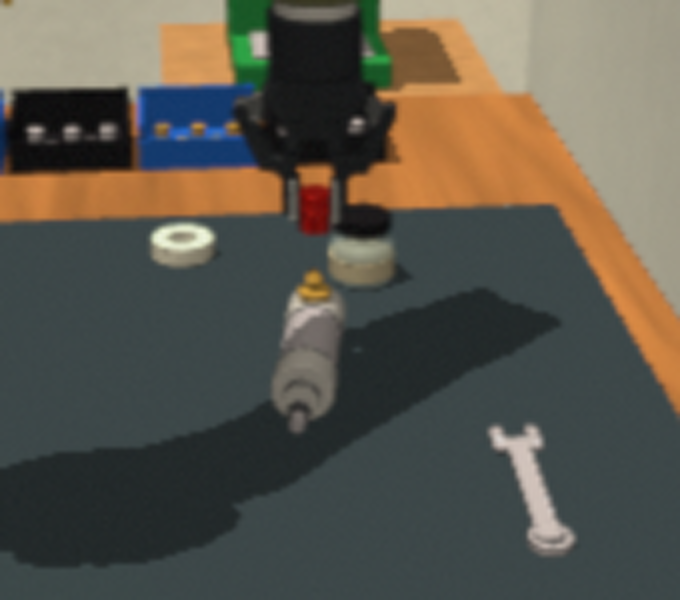

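The side view shows the cap (col 315) directly above the port (col 314), and the wrist view agrees. Lowering now.

Request:
send_rows:
  grip: [255,255,255,255,255]
  offset:
    - [10,-0.4,0.8]
    - [20,-0.4,0.8]
    - [30,-0.4,0.8]
    - [36,-0.4,0.8]
    - [40,-0.4,0.8]
  twist: [0,0,0,0,0]

```text
clock: 13.18
position: [0.6123, 0.2269, 0.0796]
ee_rot: [-0.54, -0.456, 0.542, -0.455]
ft_force: [-0.5, 0.9, -0.0]
grip_width: 0.305
```

```bash

python3 - <<'E'
from h import *
goto(.6131,.2267,.0667,-9.8); print(monitor.get_obs()['ft_force'])
p,d,KW=cam('wrist'); cv2.imwrite('pics/w16.png',p)
p,d,KW=cam('side');cv2.imwrite('pics/s16.png',cv2.resize(p[90:240,230:400],None,fx=4,fy=4,interpolation=cv2.INTER_CUBIC))
goto(.6131,.2267,.0667,-9.8); print(monitor.get_obs()['ft_force'])
E
```

```text
pos [0.6123 0.2269 0.0796] az -9.83 tilt [-1.9e-03 -7.0e-04 -1.0e+00] offset [12.9  0.8  0. ] twist -0.02937843033764409
[-0.53544622  0.91120709 -0.0060386 ]
pos [0.6125 0.2271 0.0802] az -9.82 tilt [-1.6e-03 -4.0e-04 -1.0e+00] offset [13.5  0.7  0.3] twist -0.02482396895823058
[-0.28452047 -0.6027187  -0.19346779]
```

View pics/s16.png

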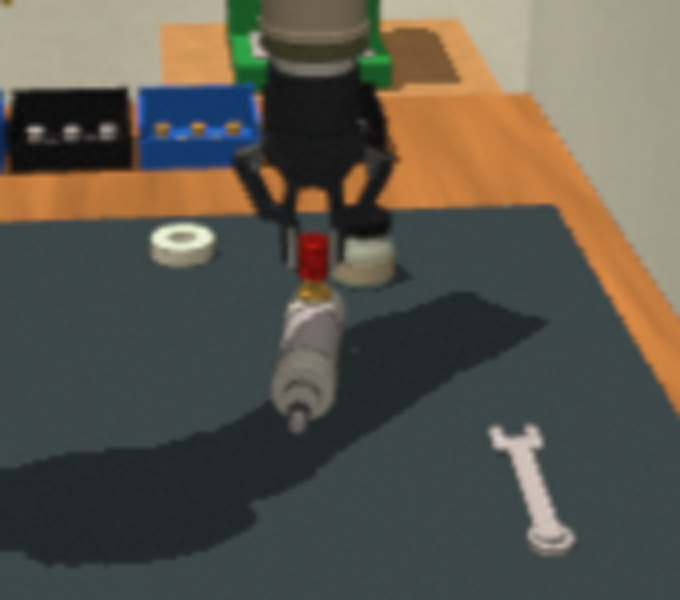

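View pics/w16.png

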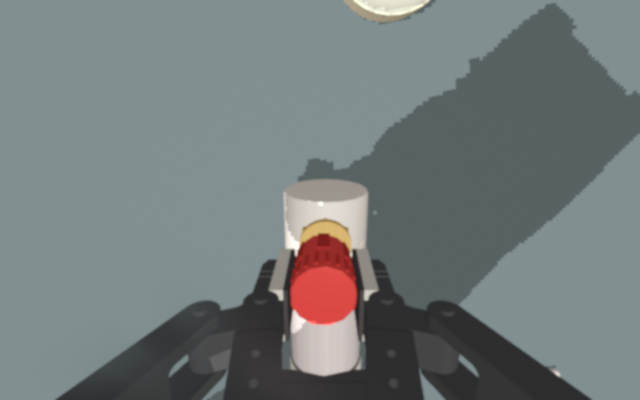

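Request:
send_rows:
  grip: [255,255,255,255,255]
  offset:
    - [1,0,0]
    - [2,0,0]
    - [3,0,0]
    - [4,0,0]
    - [4,0,0]
  twist: [0,0,0,0,0]
  newtons: 80

```text
clock: 13.7
position: [0.6131, 0.2271, 0.0775]
ee_rot: [0.541, 0.455, -0.541, 0.455]
ft_force: [0.0, -1.2, 1.3]
grip_width: 0.299
```

Request:
send_rows:
  grip: [255,255,255,255,255]
  offset:
    - [0.5,0,0]
    - [1,0,0]
    - [1.5,0,0]
    - [2,0,0]
    - [2,0,0]
  twist: [0,0,0,0,0]

```text
clock: 14.12
position: [0.6136, 0.2276, 0.0763]
ee_rot: [0.542, 0.455, -0.54, 0.455]
ft_force: [-0.1, 0.2, 6.7]
grip_width: 0.298
```

Request:
send_rows:
  grip: [255,255,255,255,255]
  offset:
    - [0.5,0,0]
    - [1,0,0]
    - [1.5,0,0]
    - [2,0,0]
    - [2,0,0]
  twist: [0,0,0,0,0]

```text
clock: 14.53
position: [0.6141, 0.2273, 0.0749]
ee_rot: [0.542, 0.455, -0.54, 0.456]
ft_force: [-0.6, -1.7, 10.1]
grip_width: 0.302
```

Request:
send_rows:
  grip: [255,255,255,255,255]
  offset:
    - [0.5,0,0]
    - [1,0,0]
    - [1.5,0,0]
    - [2,0,0]
    - [2,0,0]
  twist: [0,0,0,0,0]

```text
clock: 14.95
position: [0.613, 0.2278, 0.0715]
ee_rot: [0.541, 0.456, -0.541, 0.455]
ft_force: [0.5, 2.2, -2.4]
grip_width: 0.299
```

The force climbed to 10 N and then dropped to about 0, with the rim about 5 mm above the flange, so the cap has clicked. I'll keep pressing.

Request:
send_rows:
  grip: [255,255,255,255,255]
  offset:
    - [0.7,0,0]
    - [1.4,0,0]
    - [2.1,0,0]
    - [2.8,0,0]
    - [2.8,0,0]
  twist: [0,0,0,0,0]

```text
clock: 15.37
position: [0.6128, 0.2266, 0.068]
ee_rot: [-0.541, -0.455, 0.542, -0.455]
ft_force: [0.2, -0.2, -1.6]
grip_width: 0.3
```

Request:
send_rows:
  grip: [255,255,255,255,255]
  offset:
    - [0.6,0,0]
    - [1.2,0,0]
    - [1.8,0,0]
    - [2,0,0]
    - [2,0,0]
  twist: [0,0,0,0,0]

```text
clock: 15.78
position: [0.6133, 0.2271, 0.0669]
ee_rot: [0.541, 0.455, -0.541, 0.455]
ft_force: [0.1, -0.1, 2.1]
grip_width: 0.298
```

Request:
send_rows:
  grip: [255,255,255,255,255]
  offset:
    - [0.4,0,0]
    - [0.8,0,0]
    - [1.2,0,0]
    - [1.6,0,0]
    - [1.6,0,0]
  twist: [0,0,0,0,0]

```text
clock: 16.2
position: [0.614, 0.2272, 0.0667]
ee_rot: [0.542, 0.455, -0.541, 0.456]
ft_force: [-1.1, -2.3, 11.1]
grip_width: 0.298
```

```bash

python3 - <<'E'
from h import *
goto(.6131,.2267,.0667,-9.8); o=monitor.get_obs(); print(o['ft_force'],o['torque'])
E
```

```text
pos [0.614  0.2272 0.0667] az -9.86 tilt [ 0.0023 -0.     -1.    ] offset [-0.  -0.8  0.6] twist -0.06454636677717929
[-1.10699209 -2.31460398 11.06606338] [-0.56099587  0.41878736  0.03461467]
```

Request:
send_rows:
  grip: [255,255,255,255,255]
  offset:
    - [0.4,0,0]
    - [0.8,0,0]
    - [1.2,0,0]
    - [1.5,0,0]
    - [1.5,0,0]
  twist: [0,0,0,0,0]

```text
clock: 16.62
position: [0.6146, 0.2272, 0.0666]
ee_rot: [0.542, 0.454, -0.54, 0.456]
ft_force: [-3.3, -4.8, 21.4]
grip_width: 0.297
```

Request:
send_rows:
  grip: [255,255,255,255,255]
  offset:
    - [0,0,0]
    - [0,0,0]
    - [0,0,0]
    - [0,0,0]
    - [0,0,0]
  twist: [0,0,0,0,0]

```text
clock: 17.03
position: [0.6146, 0.2272, 0.0665]
ee_rot: [0.542, 0.454, -0.54, 0.456]
ft_force: [-3.6, -4.3, 21.5]
grip_width: 0.298
```

```bash

python3 - <<'E'
from h import *
goto(.6131,.2267,.0667,-9.8); o=monitor.get_obs(); print(o['ft_force'],o['torque'],o['joint_velocities'].round(3))
p,d,KW=cam('wrist'); cv2.imwrite('pics/w17.png',p)
f=fit2(p,d,KW,c0=(.605,.175)); print(f)
c=p.astype(int); m=(c[:,:,2]-c[:,:,1]>80)&(d>0)&(d<.2); m[:,:250]=0;m[:,400:]=0
v,u=np.nonzero(m); P=unproj(u,v,d[v,u],KW); R=P[(P[:,2]>.09)]; print('cap top z',np.median(R[:,2]),R[:,:2].mean(0))
T=pose();Q=(P-T[:3,3])@T[:3,:3];print('top in tool',np.median(Q[Q[:,0]<-.022],0))
p,d,KW=cam('side');cv2.imwrite('pics/s17.png',cv2.resize(p[90:240,230:400],None,fx=4,fy=4,interpolation=cv2.INTER_CUBIC))
E
```

```text
pos [0.6146 0.2272 0.0665] az -9.88 tilt [ 0.0038  0.     -1.    ] offset [-0.2 -1.3  0.8] twist -0.0830825234207424
[-3.57914914 -4.28887989 21.4514858 ] [-1.01571977  0.94054517  0.03711794] [ 0.002  0.    -0.002 -0.     0.     0.    -0.   ]
fit2 n 3780 rms 0.0048779883125979265 t 0.0008237001111471717 az -99.68336027114972 z 0.028276285819410177 step -0.045 rear -0.0758364984144503
(array([0.60595267, 0.17568603]), array([-0.16820311, -0.98575236]), array([ 0.98575236, -0.16820311]), np.float64(0.028276285819410177))
cap top z 0.09282502468374526 [0.61519941 0.22857054]
top in tool [-0.02624579  0.00036357 -0.00200938]
```

View pics/s17.png

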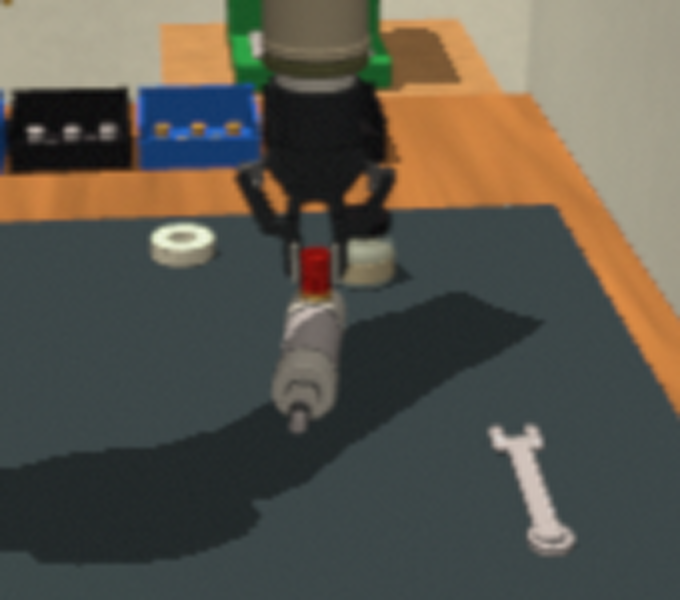

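View pics/w17.png

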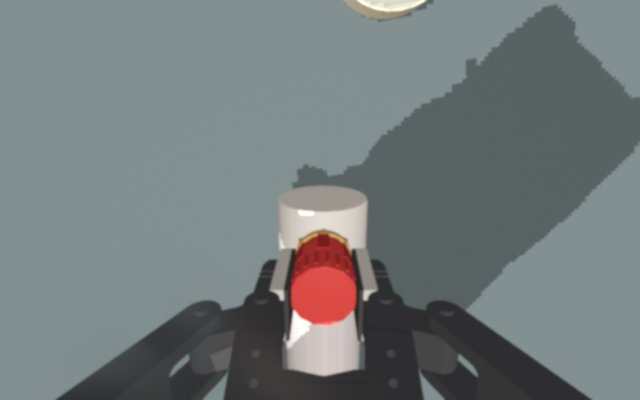

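```bash
python3 - <<'E'
from h import *
o=monitor.get_obs(); print(o['clock'],o['ft_force'],o['position'],o['grip_width'])
print(manip.hand_in())
E
```

```text
17.1333 [-3.67689896 -5.4428264  21.6708411 ] [0.61456289 0.22726023 0.06654636] 0.3028357470175775
the job is handed in; nothing more can be done
None
```

The port is up and the red cap is clicked on and seated. I handed the job in at about 17 s, with the gripper still holding the cap and pressing down at about 21 N.

- **Roll:** I pushed the cylinder along the mat with the fingers straddling the tube, about 48 mm in total. A fit to the wrist depth image then put the port within about 1° of straight up. The cylinder was not lifted.
- **Click:** I gripped the cap at 60 N, raised to 80 N for the press. The push climbed to about 10 N, then dropped to about zero with the rim about 5 mm above the flange.
- **Seating:** I kept pressing until the force rose hard again. The cap top then measured 92.8 mm high against about 93 mm expected, and the cap had not slipped in the pads.
- **Steadiness:** the arm was still at the last reading, and nothing else was touched.

**Checks that disagreed or fell short:**
- The gripper read about 26 mm open on the 28 mm knurl. The pictures showed the cap held upright and centred.
- While pressing there was a side force of about 6 N, and the tool moved about 1.5 mm sideways. That could have rolled the port by about 1°.
- The cap covered the port at the end, so I could not re-measure its angle. The last cylinder fit was too poor to rely on (about 5 mm error, against about 0.5 mm before).

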